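Roll the copper tube offcut up to the bench stop

ROBOT

A 7-joint arm with a two-finger parallel gripper is mounted at the origin on a cart in front of the work surface, level with it; the furniture and walls round the work are solid. World frame = base frame: x ahead of the robot, y to its left, z up, the work surface at z = 0. Lengths are in m, angles in rad, forces in N, time in s.
With the tool pointing down it reaches from about 0.35 to 0.9 m from the base axis. Payload 19.9 kg.
Tool frame: the origin (TCP) lies on the centre line of the jaws, within the pads' length; the fingertips stand 11 mm ahead of it and the grasp point (between the pads) lies 8 mm behind it; z points along the fingers, y is the line along which they close (so a half turn about z gives the same grasp; the last joint's range is limited). The gripper opens to 94 mm and grips with 3 to 60 N. Pads are 16 mm wide; open, the fingers measure 119 mm over their backs; the gripper's body (75 mm by 177 mm) begins 78 mm behind the grasp point.
Start: joints at [1.266, 0.417, -0.01, 1.614, 0.005, 1.111, -0.053], TCP at [0.163, -0.603, 0.216] pointing down, gripper open.
Joint ranges: [-2.81, 2.81], [-0.39, 2.02], [-1.27, 1.25], [0.06, 2.57], [-1.19, 4.33], [0.19, 2], [-2.82, 2.82]. Speed limits (rad/s): [1.89, 1.89, 2.39, 2.39, 3.01, 3.01, 3.01].

INTERFACE

Orientations are given as a rotation vector (axis times angle).
In Python, from plant import robot gives the robot as it stands.
- The arm moves only by the tool arm_command, never from a script. Its argument "increments" is a list of rows, each an object with "dr": the turn, a rotation vector about the tool's x, y, z in degrees, a list of three; "linear": the shift along the tool's x, y, z in m, a list of three; "gripper": the opening, from 0 (shut) to 1 (fully open). In form: [{"dr": [rx, ry, rz], "linear": [x, y, z], "gripper": gripper}, ...]. A call has exactly 10 rows; each row is the pose to reach, as a shift and turn from the pose commanded when the call began, along the tool's axes at that moment; what a row does not reach only later rows make up. A row lasts 1/10 s, in which the tool goes at most 50 mm and 8.59 degrees, less where a joint would pass 70% of its speed; a pose out of reach is approached as far as the arm can. A call with a gripper value outside its range is refused whole. The fingers move at their own pace and stop on an object; "grip_force" is the grip in N (left out, the last holds). Time passes only in rows, so rows that repeat a pose let the fingers close, or fill a call up. It gives the time, the measured TCP pose, the force, the opening and the grip force at its end, in the units of the state.
- robot.sense(): the state, without advancing time (a new reading comes with each control period).
- robot.read_camera(name): name is "scene" or "top" or "wrist"; returns (picture, depth): 420x560x3 uint8, red, green, blue; 420x560 float32, m along the optical axis (not along the pixel's ray), 0 where there is no reading.
- robot.calibration(name): a dict with "intrinsics" (3x3 intrinsics, pixels), "view" (4x4, takes a point from world to camera coordinates); the wrist camera has in their place "tool_from_camera" (4x4, takes a point from camera to tool coordinates, whose origin is the TCP and whose axes are the flange's). Camera axes: x right, y up, looking along -z (the intrinsics and any distortion apply to the point x, -y, -z); pixel columns grow to the right and rows downward; lengths in m; the calibration is good to about 2 mm. A picture is of the moment at which its call begins: read the wrist's pose just before it. calibration takes no time and is no camera call.
- robot.sign_off(): hands the job in; it is judged then, once.
Trained networks look in the newest picture that a camera, given by its name, has taken for a name from the list of things; names that differ only in an ending like _2 or _b are one class to them, and where a whole thing is asked for, a point or a joint stands for the part that bears it (a point fixed in the world has none). Each returns a list of dicts, best first, with "conf" (0 to 1); they miss things now and then, are a little off and sometimes report something else, mostly with a low value. They report only what shows in the picture. A call takes as long as a camera call. They do not tell look-alikes from the thing itself.
- robot.outline_of(camera, query): "pixels" (420x560 bool, what is visible of it).
- robot.tip_of(camera, query): "location" ([x, y, z] in m, in world coordinates, good to about 4 mm: a listed point, or the origin of a listed thing).
The state is a dict: "clock": time; "qpos": joint angles; "joint_velocities": joint speeds; "effort": joint torques, N m; "tcp_pos": TCP position; "tool_rot": TCP orientation; "ft_force": force on the tool from outside, world axes, zero at the start; "wrist_torque": the same for the moment, N m; "opening": opening from 0.0 (shut) to 1.0 (fully open); "grip_force": force on a finger pad.
Only numpy, scipy, OpenCV 4.12 (cv2) and the standard library are available. Lean on these libraries where they do the work, as an engineer would, in place of code of your own. Each camera call takes 0.05 s, during which the arm holds its last target. There are 200 camera calls.

TASK

Lay the closed fingers flat on top of the short copper tube and roll it under them along the table, as under a palm, away from the robot until it lies against the aluminium bench stop, in line with it, ready for marking out. Repeat the stroke as often as needed, but do not pick the tube up, and leave the grey plastic coupling beside it where it is. Finish with the tube at rest and the hand clear of it.

Things in the scene. Friction and masses are not known exactly. Their poses are not given: they have to be found in the camera images.
- copper_tube: plain copper tube lying on the table, 42 mm diameter, 110 mm long, 0.25 kg. Origin at its centre, 21 mm above the table; own y runs along it, x and z turn as it rolls. Starts within 6 degrees of parallel to the stop, 45 to 75 mm clear of it. Stays put when let go at rest. Rolls half as far as the hand on it (no slip), so small fingertips need a few strokes; a 3 to 10 N press is plenty.
- stop_face (a point): the bench stop: straight aluminium angle screwed to the table, 300 mm long, 20 mm high, plain upright face towards the robot, 40 mm wide foot with three dark screws behind. Point: middle of the face's length, 10 mm above the table. x: level, square to the face, away from the robot into the stop; y: along the stop. A tube touching it has its centre at x = -21 mm in this frame.
- coupling: bystander to leave alone: grey plastic pipe coupling, a short sleeve with thicker ends, 54 mm long, 37 mm diameter, lying in front of the other half of the stop, about 150 mm from the tube along the stop, centre to centre. Origin at the centre of its underside, y along the sleeve.
Not all that is in view belongs to the job. Of the things shaped like the copper_tube, the copper one is meant.

How it is judged:
On the way:
1. the tube is rolled at least 15 mm, turning as it goes, under fingers that press on it from above (contact force between the fingers and copper_tube above 0.3 N and height (world z) of the grasp point above 0.046 m and distance of copper_tube from where it was at the start of the episode above 0.015 m and angle between copper_tube's own z axis and vertical above 0.45 rad), for 0.1 s.
At the end, for the whole second after the job is handed in: The copper tube lies on the table in front of the stop, its centre 15 to 33 mm from the stop's face (touching is 21 mm, so at most 12 mm of gap), its centre within 115 mm of the stop's middle along the stop, its axis within 10 degrees of the stop's line, at rest (x of copper_tube in the frame of stop_face between -0.033 and -0.015 m and y of copper_tube in the frame of stop_face between -0.115 and 0.115 m and angle between the y axis of copper_tube and the y axis of stop_face, either way round below 0.175 rad and height (world z) of copper_tube below 0.026 m and linear speed of copper_tube below 0.01 m/s).
It fails at once if the tube is lifted off the table (centre higher than 36 mm) (height (world z) of copper_tube above 0.036 m).
It fails at once if the grey coupling is moved more than 20 mm (distance of coupling from where it was at the start of the episode above 0.02 m).
It also fails if it takes over 48 s, if anything falls off the work surface, if the arm or the gripper's body presses on something with over 40 N, if the wrist force passes 120 N, or if a joint passes its speed limit or range.

## Working session

There is one attempt and no reset: what is moved stays moved. The work goes in short steps, Python scripts to look and compute and a tool call to move; the robot and the scene stay as the last step left them, time stands still between calls to the robot, and variables do not carry over. Pictures are saved under pics/ and viewed, at most 10 in all, crops included, and the job is handed in when it is done.

Besides the shell and the picture viewer there is one more tool, called after ">>>" as a command line: name --argument value ..., lists and objects as JSON in quotes. arm_command: Moves the arm, as the interface text tells. Its arguments: {"type":"object","properties":{"increments":{"type":"array","items":{"type":"object","properties":{"dr":{"type":"array","items":{"type":"number"}},"linear":{"type":"array","items":{"type":"number"}},"gripper":{"type":"number"}}}},"grip_force":{"type":"number"}},"required":["increments"]}

```bash
mkdir -p pics; ls
cat > h.py <<'E'
import numpy as np,cv2
from plant import robot
from scipy.spatial.transform import Rotation as R
def save(n,img,s=1):
    cv2.imwrite('pics/'+n,cv2.resize(img[:,:,::-1],None,fx=s,fy=s,interpolation=cv2.INTER_CUBIC))
def cloud(name,d):
    c=robot.calibration(name);K=np.array(c['intrinsics'])
    v,u=np.mgrid[:420,:560]
    P=np.stack([(u-K[0,2])/K[0,0]*d,-(v-K[1,2])/K[1,1]*d,-d,np.ones_like(d)],-1)
    if 'view' in c: T=np.linalg.inv(np.array(c['view']))
    else:
        s=robot.sense();T=np.eye(4);T[:3,:3]=R.from_rotvec(s['tool_rot']).as_matrix();T[:3,3]=s['tcp_pos'];T=T@np.array(c['tool_from_camera'])
    return (P@T.T)[...,:3]
E
python3 - <<'E'
from h import *
s=robot.sense();print(s['tcp_pos'],s['tool_rot'],s['clock'],s['ft_force'])
print(robot.calibration('top').keys())
for n in ['scene','top']:
    p,d=robot.read_camera(n);save(n+'0.png',p);C=cloud(n,d)
    for q in ['copper_tube','coupling','stop_face']:
        for r in robot.tip_of(n,q): print(n,q,np.round(r['location'],3),round(r['conf'],2))
        if q!='stop_face':
          for r in robot.outline_of(n,q):
            m=r['pixels'];v,u=np.nonzero(m);X=C[m];X=X[(d[m]>0)]
            mu,(w,h),a=cv2.minAreaRect(X[:,:2].astype(np.float32))
            print(' out',round(r['conf'],2),u.min(),u.max(),v.min(),v.max(),'xyz',np.median(X,0).round(3),X[:,2].max().round(3),np.round([*mu,w,h,a],3))
E
```

```text
pics
[ 0.16285412 -0.60303007  0.21583167] [-3.11311310e+00 -4.13016290e-01  3.86898988e-04] 0.0 [0.66139511 0.54204955 0.35771595]
dict_keys(['intrinsics', 'view'])
scene copper_tube [ 0.453 -0.146  0.023] 0.97
scene copper_tube [0.519 0.124 0.019] 0.65
 out 0.72 211 274 257 308 xyz [0.513 0.135 0.035] 0.045 [5.3000e-01 1.1400e-01 1.3400e-01 6.3000e-02 8.4142e+01]
 out 0.65 338 394 199 239 xyz [ 0.447 -0.134  0.034] 0.044 [ 4.6100e-01 -1.6000e-01  1.3800e-01  6.6000e-02  7.7333e+01]
scene coupling [ 0.521 -0.026  0.001] 0.66
 out 0.61 285 319 224 254 xyz [ 0.509 -0.017  0.028] 0.036 [ 5.1300e-01 -3.6000e-02  7.8000e-02  3.7000e-02  8.4986e+01]
scene stop_face [0.591 0.047 0.008] 0.59
top copper_tube [ 0.455 -0.148  0.021] 0.72
top copper_tube [0.524 0.126 0.02 ] 0.61
 out 0.96 166 237 201 234 xyz [0.518 0.128 0.039] 0.047 [5.2300e-01 1.3300e-01 1.2000e-01 4.7000e-02 8.2804e+01]
 out 0.86 334 405 241 279 xyz [ 0.45  -0.143  0.04 ] 0.047 [ 4.5100e-01 -1.4900e-01  1.1900e-01  4.2000e-02  7.6711e+01]
top coupling [ 0.516 -0.027 -0.005] 0.76
 out 0.83 277 310 213 234 xyz [ 0.51  -0.023  0.033] 0.039 [ 5.1300e-01 -2.2000e-02  5.4000e-02  3.5000e-02  8.5725e+01]
top stop_face [0.592 0.05  0.012] 0.85
```

View pics/top0.png

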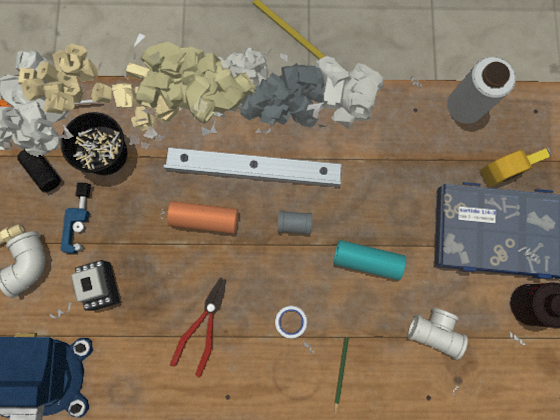

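Run:
```python
from h import *
p,d=robot.read_camera('top');C=cloud('top',d)
save('crop.png',p[150:300,140:420],2.8)
m=(d>0)&(C[...,2]>.013)&(C[...,2]<.027)&(C[...,0]>.55)&(C[...,0]<.63)&(abs(C[...,1]-.05)<.2)
X=C[m]
# front edge of the upright top per y bin
for y in np.arange(-.11,.22,.02):
    k=abs(X[:,1]-y)<.01
    if k.sum(): print(round(y,2),np.percentile(X[k,0],[2,50,98]).round(4),k.sum(),np.median(X[k,2]).round(3))
print(X[:,1].min(),X[:,1].max())
r=max(robot.outline_of('top','copper_tube'),key=lambda r:-abs(np.nonzero(r['pixels'])[1].mean()-201))
m=r['pixels']&(d>0);X=C[m];X=X[X[:,2]>.034];c=X.mean(0);w,V=np.linalg.eigh(np.cov(X[:,:2].T));print(c,V[:,1],np.degrees(np.arctan2(V[0,1],V[1,1])))
```

```text
-0.11 [0.5814 0.5814 0.5814] 1 0.018
-0.09 [0.5789 0.5817 0.5859] 52 0.02
-0.07 [0.5805 0.5839 0.5879] 50 0.02
-0.05 [0.582  0.5855 0.5892] 53 0.02
-0.03 [0.584  0.5868 0.5908] 49 0.02
-0.01 [0.5862 0.5884 0.5922] 51 0.02
0.01 [0.5874 0.5902 0.5939] 52 0.02
0.03 [0.5891 0.5921 0.5959] 49 0.021
0.05 [0.5913 0.5938 0.5983] 54 0.02
0.07 [0.5931 0.5961 0.5995] 51 0.021
0.09 [0.5946 0.5977 0.6018] 52 0.02
0.11 [0.5962 0.5993 0.6031] 51 0.021
0.13 [0.5987 0.6011 0.6049] 50 0.02
0.15 [0.6002 0.6027 0.6064] 53 0.02
0.17 [0.6022 0.6046 0.6081] 51 0.02
0.19 [0.6036 0.6061 0.61  ] 49 0.02
-0.10050532617304339 0.19844651004136812
[0.51971545 0.12839736 0.04030526] [0.1102808  0.99390047] 6.331502419398009
```

View pics/crop.png

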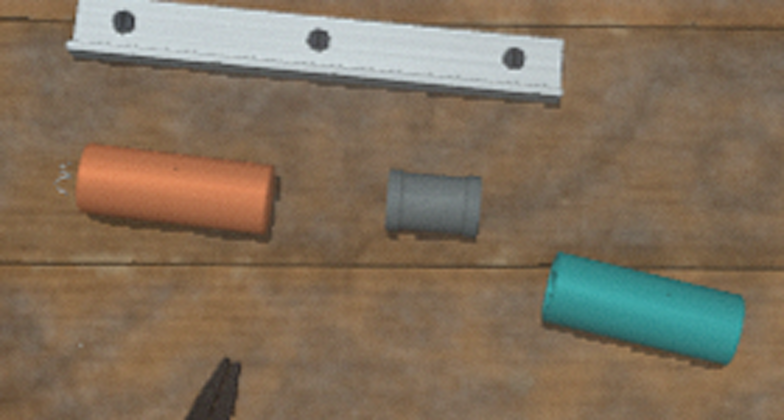

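Two things match the tube's shape: orange-copper at top-image pixel (203,218) and teal at (370,260). The crop shows that the left one is copper-coloured and lies in front of the stop, with the grey coupling at (294,222) about 150 mm away, so it is the one meant. The stop runs from (165,160) to (340,182).

```bash
cat >> h.py <<'E'
th=np.radians(5.04);N=np.array([np.cos(th),-np.sin(th),0]);A=np.array([np.sin(th),np.cos(th),0])
F=np.array([.591,.05,0])
RT=np.stack([A,N,[0,0,-1]],1)
def to(p):
    s=robot.sense();r=R.from_rotvec(s['tool_rot']).as_matrix()
    print('lin',(r.T@(np.array(p)-s['tcp_pos'])).round(4),'dr',np.degrees(R.from_matrix(r.T@RT).as_rotvec()).round(2),s['clock'])
E
python3 - <<'E'
from h import *
t=np.array([.521,.128,0]);print((t-F)@N,(t-F)@A)
to(t-.012*N+[0,0,.13])
E
```

```text
-0.07658174597098 0.07154883775461544
lin [ 0.5251 -0.6168  0.0865] dr [-1.000e-02  0.000e+00 -6.984e+01] 0.7
```

>>> arm_command --increments '[{"dr":[0,0,-3.5],"linear":[0.026,-0.031,0],"gripper":0},{"dr":[0,0,-7],"linear":[0.052,-0.062,0],"gripper":0},{"dr":[0,0,-10.5],"linear":[0.079,-0.093,0],"gripper":0},{"dr":[0,0,-14],"linear":[0.105,-0.123,0],"gripper":0},{"dr":[0,0,-17.5],"linear":[0.131,-0.154,0],"gripper":0},{"dr":[0,0,-21],"linear":[0.157,-0.185,0],"gripper":0},{"dr":[0,0,-24.5],"linear":[0.184,-0.216,0],"gripper":0},{"dr":[0,0,-28],"linear":[0.21,-0.247,0],"gripper":0},{"dr":[0,0,-31.5],"linear":[0.236,-0.277,0],"gripper":0},{"dr":[0,0,-35],"linear":[0.262,-0.308,0],"gripper":0}]' --grip_force 20

```text
clock: 1.7
tcp_pos: [0.336, -0.2363, 0.2167]
tool_rot: [2.844, 1.334, 0.0]
ft_force: [1.5, -0.9, 0.2]
opening: 0.185
grip_force: 0.0
```

Run:
```python
from h import *
t=np.array([.521,.128,0]);to(t-.012*N+[0,0,.13])
```

```text
lin [ 0.3915 -0.1007  0.0865] dr [ 3.000e-02  2.000e-02 -3.471e+01] 1.7
```

>>> arm_command --increments '[{"dr":[0,0,-3.5],"linear":[0.044,-0.011,0],"gripper":0},{"dr":[0,0,-7],"linear":[0.087,-0.022,0],"gripper":0},{"dr":[0,0,-11],"linear":[0.13,-0.034,0],"gripper":0},{"dr":[0,0,-15],"linear":[0.174,-0.045,0],"gripper":0},{"dr":[0,0,-19],"linear":[0.218,-0.056,0],"gripper":0},{"dr":[0,0,-23],"linear":[0.261,-0.067,0.01],"gripper":0},{"dr":[0,0,-27],"linear":[0.305,-0.078,0.025],"gripper":0},{"dr":[0,0,-31],"linear":[0.348,-0.089,0.045],"gripper":0},{"dr":[0,0,-34.7],"linear":[0.392,-0.101,0.07],"gripper":0},{"dr":[0,0,-34.7],"linear":[0.392,-0.101,0.086],"gripper":0}]'

```text
clock: 2.7
tcp_pos: [0.5101, 0.1331, 0.1292]
tool_rot: [-2.31, -2.126, -0.003]
ft_force: [-0.3, -0.1, 0.6]
opening: 0.005
grip_force: 0.0
```

```bash
cat >> h.py <<'E'
def tube(cam,near=None):
    p,d=robot.read_camera(cam);C=cloud(cam,d)
    for r in robot.tip_of(cam,'copper_tube'):
        l=np.array(r['location'])
        if l[1]>0: print(cam,'tip',l.round(4),'stop frame',((l-F)@N).round(4),((l-F)@A).round(4),r['conf'])
    for r in robot.outline_of(cam,'copper_tube'):
        m=r['pixels']&(d>0);X=C[m];X=X[(X[:,2]>.034)&(X[:,2]<.05)]
        if len(X)>30 and X[:,1].mean()>0:
            w,V=np.linalg.eigh(np.cov(X[:,:2].T));c=X.mean(0);print(cam,'cloud',c.round(4),((c-F)@N).round(4),((c-F)@A).round(4),'top',np.percentile(X[:,2],95).round(4),'ang',np.degrees(np.arctan2(V[0,1],V[1,1])).round(2))
    return p
E
python3 - <<'E'
from h import *
p=tube('wrist');save('w1.png',p)
tube('scene');s=robot.sense();print(s['tcp_pos'],s['ft_force'],s['opening'])
E
```

```text
wrist tip [0.5207 0.1241 0.0192] stop frame -0.0765 0.0676 0.92
wrist cloud [0.5229 0.1423 0.0372] -0.076 0.086 top 0.0392 ang 2.67
scene tip [0.5227 0.1245 0.019 ] stop frame -0.0746 0.0682 0.8
scene cloud [0.5187 0.1285 0.0386] -0.0789 0.0719 top 0.0416 ang 5.95
[0.50991652 0.12693347 0.13158328] [-0.31318471  0.73276328 -0.33495528] 0.008414779931356413
```

View pics/w1.png

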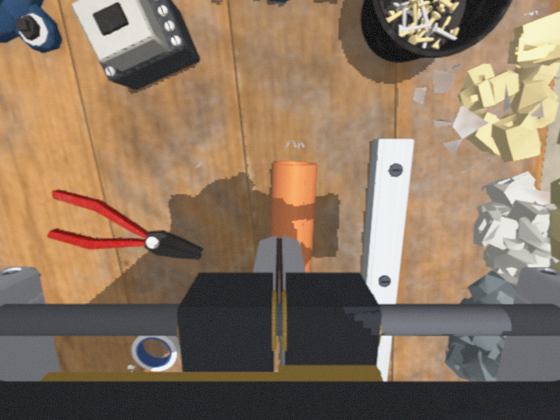

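The wrist view shows the copper tube at (293,210), right under the closed fingers at (281,260), and the stop at (390,215) to the right. Descending.

>>> arm_command --increments '[{"dr":[0,0,0],"linear":[0,0.002,0.02],"gripper":0},{"dr":[0,0,0],"linear":[0,0.002,0.04],"gripper":0},{"dr":[0,0,0],"linear":[0,0.002,0.055],"gripper":0},{"dr":[0,0,0],"linear":[0,0.002,0.066],"gripper":0},{"dr":[0,0,0],"linear":[0,0.002,0.072],"gripper":0},{"dr":[0,0,0],"linear":[0,0.002,0.0745],"gripper":0},{"dr":[0,0,0],"linear":[0,0.002,0.076],"gripper":0},{"dr":[0,0,0],"linear":[0,0.002,0.077],"gripper":0},{"dr":[0,0,0],"linear":[0,0.002,0.0775],"gripper":0},{"dr":[0,0,0],"linear":[0,0.002,0.078],"gripper":0}]'

```text
clock: 4.0
tcp_pos: [0.5116, 0.1277, 0.0527]
tool_rot: [2.32, 2.119, 0.001]
ft_force: [0.0, 0.0, 0.6]
opening: 0.005
grip_force: 0.0
```

>>> arm_command --increments '[{"dr":[0,0,0],"linear":[0,0,0.0003],"gripper":0},{"dr":[0,0,0],"linear":[0,0,0.0006],"gripper":0},{"dr":[0,0,0],"linear":[0,0,0.0009],"gripper":0},{"dr":[0,0,0],"linear":[0,0,0.0012],"gripper":0},{"dr":[0,0,0],"linear":[0,0,0.0012],"gripper":0},{"dr":[0,0,0],"linear":[0,0,0.0012],"gripper":0},{"dr":[0,0,0],"linear":[0,0,0.0012],"gripper":0},{"dr":[0,0,0],"linear":[0,0,0.0012],"gripper":0},{"dr":[0,0,0],"linear":[0,0,0.0012],"gripper":0},{"dr":[0,0,0],"linear":[0,0,0.0012],"gripper":0}]'

```text
clock: 5.0
tcp_pos: [0.5115, 0.1277, 0.0513]
tool_rot: [-2.32, -2.119, -0.0]
ft_force: [-0.9, -0.6, 5.0]
opening: 0.005
grip_force: 1.8
```

>>> arm_command --increments '[{"dr":[0,0,0],"linear":[0,0.002,0],"gripper":0},{"dr":[0,0,0],"linear":[0,0.006,0],"gripper":0},{"dr":[0,0,0],"linear":[0,0.011,0],"gripper":0},{"dr":[0,0,0],"linear":[0,0.016,0],"gripper":0},{"dr":[0,0,0],"linear":[0,0.021,0],"gripper":0},{"dr":[0,0,0],"linear":[0,0.026,0],"gripper":0},{"dr":[0,0,0],"linear":[0,0.03,0],"gripper":0},{"dr":[0,0,0],"linear":[0,0.033,0],"gripper":0},{"dr":[0,0,0],"linear":[0,0.034,0],"gripper":0},{"dr":[0,0,0],"linear":[0,0.034,0],"gripper":0}]'

```text
clock: 6.0
tcp_pos: [0.5471, 0.1241, 0.0524]
tool_rot: [2.319, 2.116, 0.003]
ft_force: [1.3, -5.1, 17.8]
opening: 0.005
grip_force: 9.1
```

Run:
```python
from h import *
tube('top');tube('scene');s=robot.sense();print(s['tcp_pos'],s['ft_force'],(s['tcp_pos']-F)@N)
```

```text
scene tip [0.5392 0.1208 0.02  ] stop frame -0.0578 0.066 0.96
scene cloud [0.5361 0.1372 0.0383] -0.0624 0.082 top 0.0414 ang 11.89
[0.5469637  0.12409855 0.0524229 ] [ 1.17140252 -5.01423534 17.36962257] -0.0503756842156033
```

>>> arm_command --increments '[{"dr":[0,0,0],"linear":[0,0,-0.001],"gripper":0},{"dr":[0,0,0],"linear":[0,0,-0.003],"gripper":0},{"dr":[0,0,0],"linear":[0,0,-0.01],"gripper":0},{"dr":[0,0,0],"linear":[0,0,-0.02],"gripper":0},{"dr":[0,0,0],"linear":[0,-0.03,-0.04],"gripper":0},{"dr":[0,0,0],"linear":[0,-0.07,-0.06],"gripper":0},{"dr":[0,0,0],"linear":[0,-0.1,-0.08],"gripper":0},{"dr":[0,0,0],"linear":[0,-0.13,-0.08],"gripper":0},{"dr":[0,0,0],"linear":[0,-0.13,-0.08],"gripper":0},{"dr":[0,0,0],"linear":[0,-0.13,-0.08],"gripper":0}]'

```text
clock: 7.3
tcp_pos: [0.4161, 0.1363, 0.1321]
tool_rot: [2.318, 2.118, 0.001]
ft_force: [0.4, 0.3, 1.0]
opening: 0.005
grip_force: 0.0
```

Run:
```python
from h import *
p=tube('top');save('t2.png',p[130:300,130:410],2.8);tube('scene');tube('wrist');s=robot.sense();print(s['tcp_pos'],s['ft_force'],(s['tcp_pos']-F)@N)
```

```text
top tip [0.5397 0.1219 0.0195] stop frame -0.0574 0.0671 0.7
top cloud [0.5387 0.112  0.0402] -0.0575 0.0572 top 0.044 ang 15.33
scene tip [0.5381 0.1236 0.0192] stop frame -0.0592 0.0687 0.65
scene cloud [0.5363 0.1264 0.0386] -0.0612 0.0713 top 0.0417 ang 6.64
wrist tip [0.538  0.1251 0.018 ] stop frame -0.0594 0.0702 0.75
wrist cloud [0.5377 0.1269 0.039 ] -0.0599 0.0719 top 0.0416 ang 6.48
[0.41590205 0.13642843 0.13111169] [-0.16562871  1.12456668  0.38562598] -0.18201378961476725
```

View pics/t2.png

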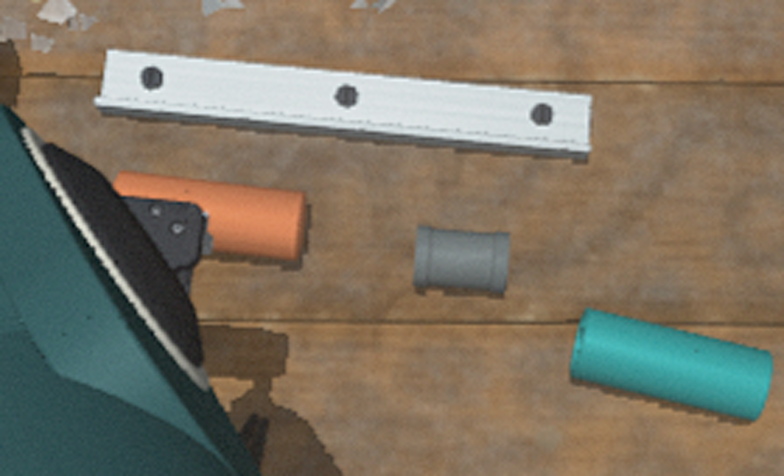

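>>> arm_command --increments '[{"dr":[0,0,0],"linear":[0,0.035,0],"gripper":0},{"dr":[0,0,0],"linear":[0,0.07,0.01],"gripper":0},{"dr":[0,0,0],"linear":[0,0.1,0.03],"gripper":0},{"dr":[0,0,0],"linear":[0,0.113,0.05],"gripper":0},{"dr":[0,0,0],"linear":[0,0.113,0.065],"gripper":0},{"dr":[0,0,0],"linear":[0,0.113,0.074],"gripper":0},{"dr":[0,0,0],"linear":[0,0.113,0.0775],"gripper":0},{"dr":[0,0,0],"linear":[0,0.113,0.0787],"gripper":0},{"dr":[0,0,0],"linear":[0,0.113,0.0796],"gripper":0},{"dr":[0,0,0],"linear":[0,0.113,0.0796],"gripper":0}]'

```text
clock: 8.75
tcp_pos: [0.5285, 0.1262, 0.0523]
tool_rot: [2.319, 2.118, 0.001]
ft_force: [0.0, -0.2, 0.9]
opening: 0.005
grip_force: 0.0
```

>>> arm_command --increments '[{"dr":[0,0,0],"linear":[0,0.002,0.0002],"gripper":0},{"dr":[0,0,0],"linear":[0,0.006,0.0002],"gripper":0},{"dr":[0,0,0],"linear":[0,0.011,0],"gripper":0},{"dr":[0,0,0],"linear":[0,0.016,0],"gripper":0},{"dr":[0,0,0],"linear":[0,0.021,-0.0002],"gripper":0},{"dr":[0,0,0],"linear":[0,0.026,-0.0002],"gripper":0},{"dr":[0,0,0],"linear":[0,0.031,-0.0002],"gripper":0},{"dr":[0,0,0],"linear":[0,0.035,0],"gripper":0},{"dr":[0,0,0],"linear":[0,0.038,0],"gripper":0},{"dr":[0,0,0],"linear":[0,0.038,0],"gripper":0}]'

```text
clock: 9.75
tcp_pos: [0.5672, 0.1222, 0.0522]
tool_rot: [2.32, 2.117, 0.001]
ft_force: [0.7, -3.6, 8.2]
opening: 0.004
grip_force: 3.9
```

>>> arm_command --increments '[{"dr":[0,0,0],"linear":[0,0,-0.001],"gripper":0},{"dr":[0,0,0],"linear":[0,0,-0.003],"gripper":0},{"dr":[0,0,0],"linear":[0,0,-0.01],"gripper":0},{"dr":[0,0,0],"linear":[0,0,-0.02],"gripper":0},{"dr":[0,0,0],"linear":[0,-0.03,-0.04],"gripper":0},{"dr":[0,0,0],"linear":[0,-0.07,-0.06],"gripper":0},{"dr":[0,0,0],"linear":[0,-0.1,-0.08],"gripper":0},{"dr":[0,0,0],"linear":[0,-0.13,-0.08],"gripper":0},{"dr":[0,0,0],"linear":[0,-0.13,-0.08],"gripper":0},{"dr":[0,0,0],"linear":[0,-0.13,-0.08],"gripper":0}]'

```text
clock: 10.75
tcp_pos: [0.437, 0.1344, 0.1325]
tool_rot: [2.318, 2.118, 0.001]
ft_force: [0.9, -0.6, 0.1]
opening: 0.001
grip_force: 0.0
```

Run:
```python
from h import *
tube('scene');tube('wrist');s=robot.sense();print(s['clock'],s['tcp_pos'],s['ft_force'],(s['tcp_pos']-F)@N,(s['tcp_pos']-F)@A)
```

```text
scene tip [0.5551 0.1206 0.0191] stop frame -0.042 0.0672 0.7
scene cloud [0.5545 0.1239 0.0385] -0.0428 0.0704 top 0.0419 ang 6.31
wrist tip [0.5547 0.122  0.0193] stop frame -0.0425 0.0685 0.6
wrist cloud [0.556  0.125  0.0389] -0.0414 0.0717 top 0.0415 ang 6.55
11.05 [0.43705504 0.13452953 0.13149706] [-0.18067147 -0.09903434 -0.39202156] -0.1607757638669305 0.07067845265935134
```

>>> arm_command --increments '[{"dr":[0,0,0],"linear":[0,0.035,0],"gripper":0},{"dr":[0,0,0],"linear":[0,0.07,0.01],"gripper":0},{"dr":[0,0,0],"linear":[0,0.1,0.03],"gripper":0},{"dr":[0,0,0],"linear":[0,0.108,0.05],"gripper":0},{"dr":[0,0,0],"linear":[0,0.108,0.065],"gripper":0},{"dr":[0,0,0],"linear":[0,0.108,0.074],"gripper":0},{"dr":[0,0,0],"linear":[0,0.108,0.0775],"gripper":0},{"dr":[0,0,0],"linear":[0,0.108,0.079],"gripper":0},{"dr":[0,0,0],"linear":[0,0.108,0.08],"gripper":0},{"dr":[0,0,0],"linear":[0,0.108,0.08],"gripper":0}]'

```text
clock: 12.05
tcp_pos: [0.5445, 0.1247, 0.0523]
tool_rot: [2.319, 2.118, 0.001]
ft_force: [0.5, 0.3, 0.5]
opening: 0.006
grip_force: 0.0
```

>>> arm_command --increments '[{"dr":[0,0,0],"linear":[0,0.002,0.0003],"gripper":0},{"dr":[0,0,0],"linear":[0,0.006,0.0003],"gripper":0},{"dr":[0,0,0],"linear":[0,0.011,0.0002],"gripper":0},{"dr":[0,0,0],"linear":[0,0.016,0.0002],"gripper":0},{"dr":[0,0,0],"linear":[0,0.022,0],"gripper":0},{"dr":[0,0,0],"linear":[0,0.028,0],"gripper":0},{"dr":[0,0,0],"linear":[0,0.034,0],"gripper":0},{"dr":[0,0,0],"linear":[0,0.039,0],"gripper":0},{"dr":[0,0,0],"linear":[0,0.042,0],"gripper":0},{"dr":[0,0,0],"linear":[0,0.042,0],"gripper":0}]'

```text
clock: 13.05
tcp_pos: [0.5871, 0.1204, 0.0521]
tool_rot: [2.32, 2.117, 0.001]
ft_force: [0.9, -4.3, 7.8]
opening: 0.007
grip_force: 3.8
```

>>> arm_command --increments '[{"dr":[0,0,0],"linear":[0,0,-0.001],"gripper":0},{"dr":[0,0,0],"linear":[0,0,-0.003],"gripper":0},{"dr":[0,0,0],"linear":[0,0,-0.01],"gripper":0},{"dr":[0,0,0],"linear":[0,0,-0.02],"gripper":0},{"dr":[0,0,0],"linear":[0,-0.03,-0.04],"gripper":0},{"dr":[0,0,0],"linear":[0,-0.07,-0.06],"gripper":0},{"dr":[0,0,0],"linear":[0,-0.1,-0.08],"gripper":0},{"dr":[0,0,0],"linear":[0,-0.13,-0.08],"gripper":0},{"dr":[0,0,0],"linear":[0,-0.13,-0.08],"gripper":0},{"dr":[0,0,0],"linear":[0,-0.13,-0.08],"gripper":0}]'

```text
clock: 14.05
tcp_pos: [0.4569, 0.1326, 0.1325]
tool_rot: [2.318, 2.118, 0.001]
ft_force: [0.3, -1.0, -0.6]
opening: 0.004
grip_force: 0.0
```

Run:
```python
from h import *
tube('scene');p=tube('wrist');save('w3.png',p);s=robot.sense();print(s['clock'],s['tcp_pos'],s['ft_force'],(s['tcp_pos']-F)@N,(s['tcp_pos']-F)@A)
```

```text
scene cloud [0.5738 0.1224 0.0385] -0.0235 0.0707 top 0.0415 ang 6.1
wrist tip [0.5723 0.1168 0.0183] stop frame -0.0245 0.0649 0.89
wrist cloud [0.5755 0.1228 0.0388] -0.0218 0.0712 top 0.0415 ang 6.14
14.35 [0.45696224 0.13270447 0.13147295] [-0.52340853 -0.29583791  0.39559861] -0.14078520372134493 0.07060932151342487
```

View pics/w3.png

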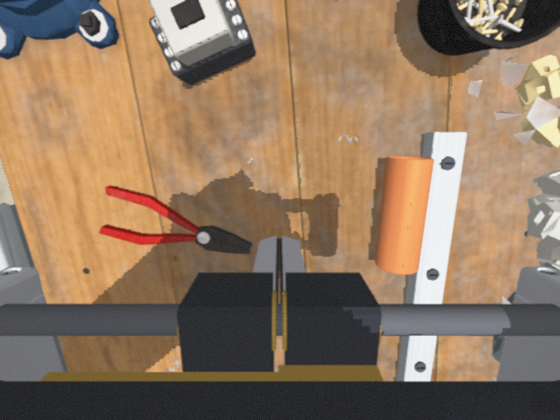

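The wrist view shows the tube at (406,213) beside the stop at (440,210), with a gap of at most 3 mm. One short stroke should seat it.

>>> arm_command --increments '[{"dr":[0,0,0],"linear":[0,0.035,0],"gripper":0},{"dr":[0,0,0],"linear":[0,0.07,0.01],"gripper":0},{"dr":[0,0,0],"linear":[0,0.1,0.03],"gripper":0},{"dr":[0,0,0],"linear":[0,0.113,0.05],"gripper":0},{"dr":[0,0,0],"linear":[0,0.113,0.065],"gripper":0},{"dr":[0,0,0],"linear":[0,0.113,0.074],"gripper":0},{"dr":[0,0,0],"linear":[0,0.113,0.0775],"gripper":0},{"dr":[0,0,0],"linear":[0,0.113,0.079],"gripper":0},{"dr":[0,0,0],"linear":[0,0.113,0.0798],"gripper":0},{"dr":[0,0,0],"linear":[0,0.113,0.0802],"gripper":0}]'

```text
clock: 15.35
tcp_pos: [0.5694, 0.1226, 0.0522]
tool_rot: [2.319, 2.118, 0.001]
ft_force: [-0.9, 0.4, 3.2]
opening: 0.005
grip_force: 2.0
```

>>> arm_command --increments '[{"dr":[0,0,0],"linear":[0,0.001,0.0002],"gripper":0},{"dr":[0,0,0],"linear":[0,0.002,0.0002],"gripper":0},{"dr":[0,0,0],"linear":[0,0.003,0.0002],"gripper":0},{"dr":[0,0,0],"linear":[0,0.004,0.0002],"gripper":0},{"dr":[0,0,0],"linear":[0,0.005,0.0002],"gripper":0},{"dr":[0,0,0],"linear":[0,0.006,0.0002],"gripper":0},{"dr":[0,0,0],"linear":[0,0.007,0.0002],"gripper":0},{"dr":[0,0,0],"linear":[0,0.008,0.0002],"gripper":0},{"dr":[0,0,0],"linear":[0,0.008,0.0002],"gripper":0},{"dr":[0,0,0],"linear":[0,0.008,0.0002],"gripper":0}]'

```text
clock: 16.35
tcp_pos: [0.5729, 0.1222, 0.0519]
tool_rot: [-2.316, -2.118, 0.011]
ft_force: [-36.0, -2.3, 38.4]
opening: 0.001
grip_force: 23.2
```

>>> arm_command --increments '[{"dr":[0,0,0],"linear":[0,0,-0.0005],"gripper":0},{"dr":[0,0,0],"linear":[0,0,-0.002],"gripper":0},{"dr":[0,0,0],"linear":[0,0,-0.01],"gripper":0},{"dr":[0,0,0],"linear":[0,0,-0.02],"gripper":0},{"dr":[0,0,0],"linear":[0,-0.03,-0.04],"gripper":0},{"dr":[0,0,0],"linear":[0,-0.07,-0.06],"gripper":0},{"dr":[0,0,0],"linear":[0,-0.1,-0.08],"gripper":0},{"dr":[0,0,0],"linear":[0,-0.13,-0.08],"gripper":0},{"dr":[0,0,0],"linear":[0,-0.13,-0.08],"gripper":0},{"dr":[0,0,0],"linear":[0,-0.13,-0.08],"gripper":0}]'

```text
clock: 17.35
tcp_pos: [0.4483, 0.1333, 0.1323]
tool_rot: [2.318, 2.118, 0.002]
ft_force: [-0.1, -0.2, 0.4]
opening: 0.005
grip_force: 0.0
```

Run:
```python
from h import *
tube('scene');p=tube('wrist');save('w4.png',p);p=tube('top');save('t4.png',p[130:300,130:410],2.8);s=robot.sense();print(s['clock'],s['tcp_pos'],s['ft_force'])
print([np.round(r['location'],3) for r in robot.tip_of('top','coupling')])
```

```text
scene tip [0.5768 0.1178 0.0159] stop frame -0.0201 0.0663 0.62
scene cloud [0.5751 0.1227 0.0385] -0.0222 0.071 top 0.0417 ang 4.96
wrist tip [0.5759 0.1192 0.0218] stop frame -0.0211 0.0676 0.76
wrist cloud [0.5764 0.1226 0.0388] -0.0209 0.071 top 0.0413 ang 5.12
top tip [0.5775 0.1179 0.019 ] stop frame -0.0194 0.0665 0.67
top cloud [0.5757 0.0989 0.0401] -0.0196 0.0474 top 0.0443 ang 16.47
17.8 [0.44779295 0.13354042 0.13111483] [0.19900222 0.17224656 0.00906643]
[array([ 0.514, -0.028, -0.001])]
```

View pics/t4.png

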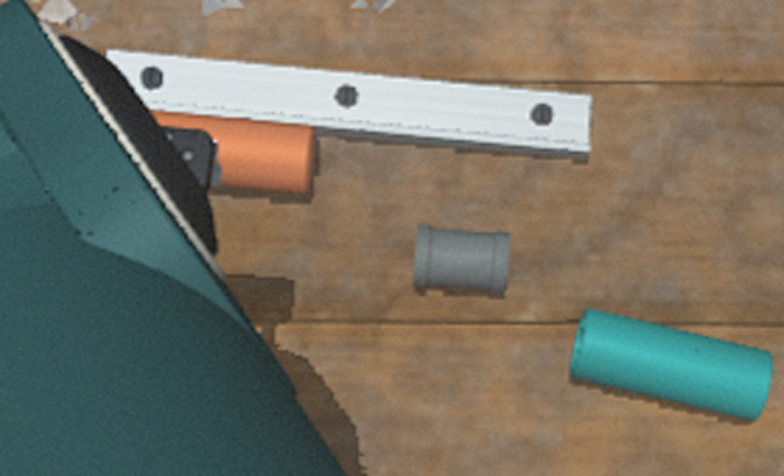

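The tube at crop pixel (265,158) lies flush against and in line with the stop, the coupling at (462,260) hasn't moved, and the hand is clear.

```bash
python3 -c "
from plant import robot
print(robot.sign_off())"
```

```text
the job is handed in; nothing more can be done
None
```

The copper tube was rolled in four strokes under the closed fingers until it lay against the stop and in line with it, the coupling stayed put, the hand is clear, and the job was handed in at about 18 s; the last seating stroke pressed harder than planned, about 38 N down and 36 N sideways at the wrist.

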